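Wind down the lid press with its loose crank

TASK

Fit the loose crank onto the square end of the screw on top of the lid press, feeling for the way it goes on so that it drops fully home without being forced. Then wind it clockwise, through as many full turns as it takes, until the pressure plate is firmly down on the pan's lid and the crank comes up against resistance; do not overtighten. Leave the crank seated on the screw, let go, and do not disturb the other things on the counter.

Things in the scene. Friction and masses are not known exactly. Their poses are not given: they have to be found in the camera images.
- crank: Loose steel crank, 0.3 kg, lying flat on the counter, hub and grip standing up. Origin: on the hub's axis at the underside, in the mouth of its socket; z up, x from the hub along the arm to the grip. The square socket opens downward: 18 x 18 mm, 30 mm deep, sides parallel to x and y. Arm: flat bar 20 mm wide, from 0 to 10 mm up.
- hub_top (a point): Centre of the top of the crank's hub, 61 mm above its underside. The hub is a square block 26 x 26 mm, faces square to the crank's x and y, free on all sides above the arm (10 to 61 mm up): grasp it there to carry and fit the crank. The arm and grip pull that side down a little (balance point 15 mm from the hub's axis); fingers closing along the arm hold it most level.
- grip (a point): Middle of the crank's grip: an upright black cylinder 24 mm in diameter and 48 mm high (12 to 60 mm above the crank's underside, this point 36 mm up), parallel to the hub, its axis 85 mm from the hub's axis. It spins freely on its pin, so a hand that holds it need not turn while winding. Moves with the crank.
- press: Steel lid press, fixed to the counter. Origin: underside centre of its base; z up. Base 200 (x) x 270 (y) x 12 mm; a lidded food pan 176 mm square stands in it. Columns at y = -118 and +118 mm carry a bridge 44 mm wide (x), 270 mm long (y), its top 165 mm up, column nuts to 173 mm. The screw stands upright in the middle of the bridge.
- nose_top (a point): Top of the screw, 206 mm above the counter. From the top down: tapered round nose 15.6 mm in diameter, 6 mm high; square end 16 x 16 mm, 22 mm high; collar 30 mm in diameter, 13 mm high, on the bridge. The nose enters the crank's socket at any angle; the square only when its sides are within about 0.1 rad of the socket's (four ways round).
- seat (a point): On the screw's axis, top of the collar, 178 mm up: the crank's origin comes here when it is fully home. Has the press's axes, NOT the square's: how the square is turned varies and is not given. Look, or rest the crank on it and turn it under light pressure (about 5 N) until it drops 22 mm onto the collar; such pressure does not turn the screw.
- plate_under (a point): Centre of the underside of the pressure plate (130 mm square, 8 mm thick) under the bridge. Winding clockwise (from above) lowers it 12 mm a turn; at the start it is 17 to 27 mm above the lid. The screw is stiff (0.35 N m, about 4 N at the grip), stays where it is left, and stops hard when the plate meets the lid: 10 to 20 N at the grip is tight, over 30 N too much.
- lid_top (a point): Centre of the top of the pan's lid, 82 mm above the counter, where the plate's underside must come down to.
- bowl: Bystander: steel bowl 140 mm wide, 55 mm high; origin under its centre.
- sauce: Bystander: white bottle 60 mm wide, 180 mm high; origin under its centre.
- jar: Bystander: amber glass jar 70 mm wide, 90 mm high; origin under its centre.
- spoon: Bystander: steel spoon 220 mm long lying flat; origin under its middle.
- cup: Bystander: small steel cup 60 mm wide, 50 mm high; origin under its centre.
- turner: Bystander: black spatula 250 mm long lying on the white chopping board; origin under its middle.

How it is judged:
By the outcome, as a careful person would: the job done as asked, in the order asked, and still so for the second after the job is handed in, with the robot touching nothing.
It also fails if it takes over 72 s, if anything falls off the work surface, if the arm or the gripper's body presses on something with over 40 N, if the wrist force passes 120 N, or if a joint passes its speed limit or range.

ROBOT

A 6-joint arm with a two-finger parallel gripper is mounted at the origin on the work surface. World frame = base frame: x ahead of the robot, y to its left, z up, the work surface at z = 0. Lengths are in m, angles in degrees, forces in N, time in s.
With the tool pointing down it reaches from about 0.4 to 0.825 m from the base axis. Payload 7 kg.
Tool frame: the origin (TCP) lies at the very end of the fingers, on their centre line; the grasp point (between the pads) lies hold_point_z behind it (hold_point_z is the distance from the TCP to the grasp point, in m); z points along the fingers, y is the direction in which the jaws open and shut (so a half turn about z gives the same grasp; the last joint's range is limited). The gripper opens to 88 mm and grips with 3 to 60 N. Pads are 19 mm wide; open, the fingers measure 130 mm over their backs; the gripper's body (78 mm by 193 mm) begins 47 mm behind the grasp point.
Start: joints at [-53.68, 20.546, 0.682, 0, -70.136, -16.507], TCP at [0.229, -0.635, 0.227] pointing down, gripper open.
Joint ranges: [-176.03, 176.03], [-82.01, 121.73], [-58.28, 71.71], [-173.87, 95.51], [-174.79, -0.11], [-173.66, 173.66]. Speed limits (degrees/s): [136.94, 136.94, 172.46, 180, 180, 180].

INTERFACE

Orientations are given as [roll, pitch, yaw] about the fixed x, y, z axes, in that order (R = Rz(yaw) Ry(pitch) Rx(roll)).
In Python, from plant import get_obs, snapshot, close_job, hold_point_z gives the robot as it stands. The module is installed in compiled form; this text tells all that it offers.
- The arm moves only by the tool jog_arm, never from a script. Its argument "commands" is a list of rows, each a list of 4 numbers: the shift along the world's x, y, z in mm, then the turn about the world's z in degrees. In form: [[x, y, z, turn], ...]. A call has exactly 10 rows; each row shifts and turns the commanded pose from where the row before left it; what a row does not reach is not made up. A row lasts 1/12 s, in which the tool goes at most 41.7 mm and 7.16 degrees, less where a joint would pass 70% of its speed; a pose out of reach is approached as far as the arm can. A call is refused whole if a number of a shift passes 41.7 or a number of a turn 7.16, either way. A call with a gripper value outside its range is refused whole. "fingers" is the finger opening in mm, from 0 to 87.6, set as the call begins (left out, the last holds). The fingers move at their own pace and stop on an object; the grip force is fixed at half the most. Time passes only in rows, so rows that do not move let the fingers close, or fill a call up. It gives the time, the measured TCP pose, the force and the opening at its end, in the units of the state.
- get_obs(): the state, without advancing time (a new reading comes with each control period).
- snapshot(name): name is "scene" or "top"; returns a dict with "image" (480x640x3 uint8, red, green, blue), "fov_y" (degrees; the focal length in pixels is half the picture's height over the tangent of half this angle, whatever the lens; pixels are square), "cx", "cy" (the principal point, pixels), "rvec" (rotation vector, rad) and "tvec" (3), from world to camera coordinates, as OpenCV has them. Camera axes: x right, y down, z forward; pixel columns grow to the right and rows downward; lengths in m; the calibration is good to about 2 mm. A picture is of the moment at which its call begins. There is no depth.
- close_job(): hands the job in, once; it reports no verdict.
The state is a dict: "clock": time; "joint_pos": joint angles; "qvel": joint speeds; "tau": joint torques, N m; "tool_pos": TCP position; "orientation": TCP orientation; "force": force on the tool from outside, world axes, zero at the start; "moment": the same for the moment, N m; "opening": finger opening in m.
Only numpy, scipy, OpenCV 4.12 (cv2) and the standard library are available. Lean on these libraries where they do the work, as an engineer would, in place of code of your own. Each camera call takes 0.05 s, during which the arm holds its last target.

## Working session

There is one attempt and no reset: what is moved stays moved. The work goes in short steps, Python scripts to look and compute and a tool call to move; the robot and the scene stay as the last step left them, time stands still between calls to the robot, and variables do not carry over. Pictures are saved under pics/ and viewed, and the job is handed in when it is done.

Besides the shell and the picture viewer there is one more tool, called after ">>>" by a JSON object that holds its "api" and its "payload". jog_arm: Moves the arm, as the interface text tells. Its arguments: {"type":"object","properties":{"commands":{"type":"array","items":{"type":"array","items":{"type":"number"}}},"fingers":{"type":"number"}},"required":["commands"]}

```bash
mkdir -p pics; cat > h.py <<'E'
import numpy as np,cv2
from plant import get_obs,snapshot,close_job,hold_point_z
def cam(s):
    f=240/np.tan(np.radians(s["fov_y"]/2)); K=np.array([[f,0,s["cx"]],[0,f,s["cy"]],[0,0,1.]])
    R,_=cv2.Rodrigues(np.array(s["rvec"],float)); return K,R,np.array(s["tvec"],float).ravel()
def ray(s,uv):
    K,R,t=cam(s); d=R.T@np.linalg.solve(K,[uv[0],uv[1],1.]); return -R.T@t,d/np.linalg.norm(d)
def onz(s,uv,z):
    c,d=ray(s,uv); return c+d*(z-c[2])/d[2]
def two(s1,u1,s2,u2):
    c1,d1=ray(s1,u1);c2,d2=ray(s2,u2)
    a=np.linalg.lstsq(np.c_[d1,-d2],c2-c1,rcond=None)[0];p=c1+a[0]*d1;q=c2+a[1]*d2
    return (p+q)/2,np.linalg.norm(p-q)
def proj(s,p):
    K,R,t=cam(s); return cv2.projectPoints(np.array(p,float).reshape(-1,1,3),np.array(s["rvec"],float),t,K,None)[0].reshape(-1,2)
def save(n,im): cv2.imwrite("pics/"+n+".png",cv2.cvtColor(im,cv2.COLOR_RGB2BGR))
def st():
    o=get_obs()
    for k in ("clock","joint_pos","tool_pos","orientation","force","moment","opening"): print(k,np.round(o[k],4))
E
python3 - <<'E'
from h import *
import pickle
st();print(hold_point_z)
for n in("scene","top"):
    s=snapshot(n);save(n+"0",s["image"]);pickle.dump(s,open(n+"0.pkl","wb"))
    K,R,t=cam(s);print(n,K[0,0],s["cx"],s["cy"],-R.T@t,R[2])
E
```

```text
clock 0.0
joint_pos [-5.36813e+01  2.05918e+01  6.33700e-01 -1.98000e-02 -7.01368e+01
 -1.65060e+01]
tool_pos [ 0.2286 -0.6346  0.2256]
orientation [ 1.799037e+02 -9.100000e-03 -1.601941e+02]
force [ 0.3846  0.7544 -0.4153]
moment [ 0.0621  0.0168 -0.0066]
opening 0.0876
0.0188
scene 474.0220938277423 311.7250407815218 241.79452496752972 [ 1.56335025 -0.52785918  1.00424964] [-0.70936309  0.34114797 -0.61678365]
top 486.8620879823992 329.40019888961154 241.21311230654663 [ 0.5264067  -0.03324349  1.25892003] [ 0.02522054 -0.00871122 -0.99964396]
```

View pics/scene0.png

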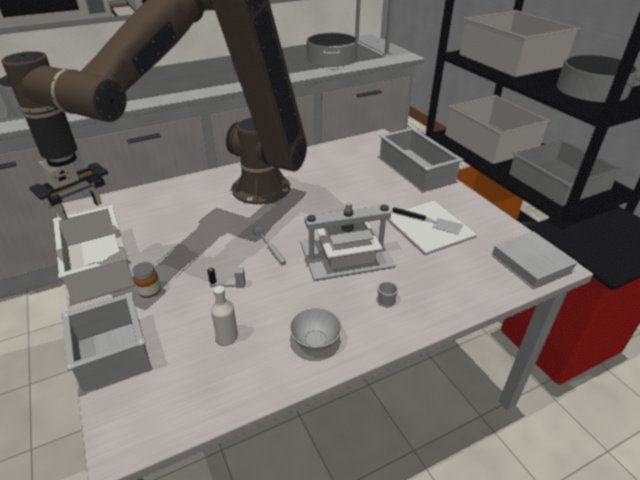

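View pics/top0.png

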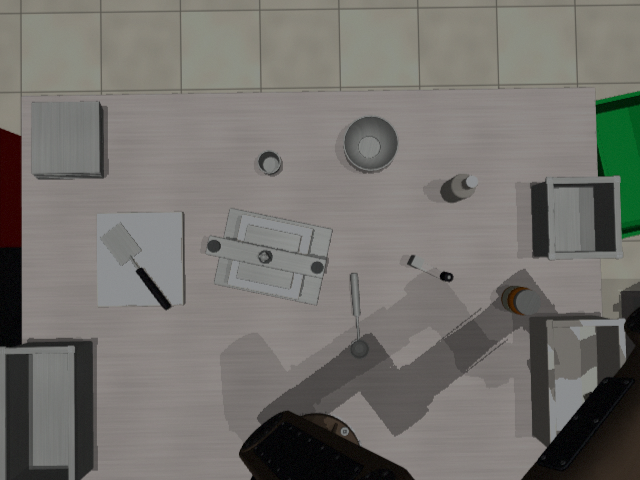

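The scene shows the crank at about (240,277) for the hub and (212,275) for the grip, with the screw nose at about (348,210). In the top view the hub is near (412,260), the grip near (447,277) and the screw near (265,257). I'll zoom in on these.

```bash
python3 - <<'E'
from h import *
import pickle
a=pickle.load(open("scene0.pkl","rb"))["image"];b=pickle.load(open("top0.pkl","rb"))["image"]
def c(im,x,y,w,h,k): return cv2.resize(im[y:y+h,x:x+w],(w*k,h*k),interpolation=cv2.INTER_CUBIC)
save("z1",np.vstack([np.hstack([c(b,400,245,60,45,6),c(b,240,235,60,45,6)]),np.hstack([c(a,200,255,60,45,6),c(a,320,195,60,45,6)])]))
E
```

```text
(no output)
```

View pics/z1.png

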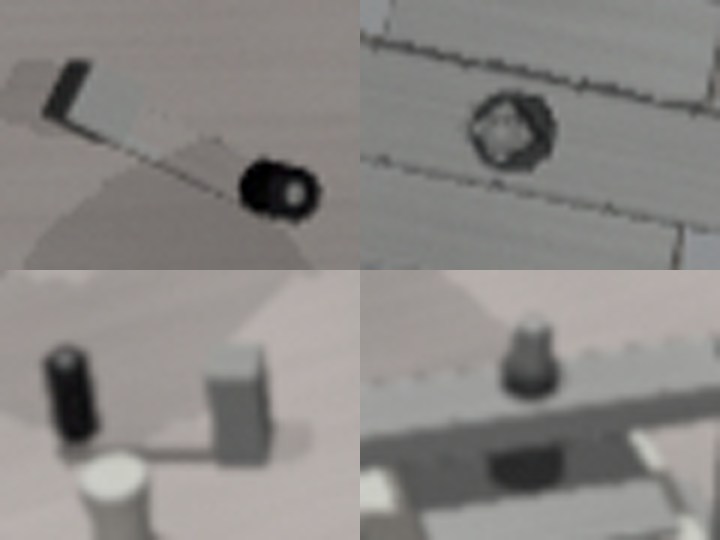

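```bash
python3 - <<'E'
from h import *
import pickle
S=pickle.load(open("scene0.pkl","rb"));T=pickle.load(open("top0.pkl","rb"))
for n,ut,us in(("hub",(417.1,261.6),(239.1,269.9)),("grip",(448.4,276.8),(210.6,269.1)),("nose",(263.8,256.3),(348.8,202.9))):
    p,e=two(S,us,T,ut);print(n,p,e)
print("hub z.061",onz(T,(417.1,261.6),.061),onz(S,(239.1,269.9),.061))
print("grip .060",onz(T,(448.4,276.8),.060),onz(S,(210.6,269.1),.060))
print("nose",onz(T,(263.8,256.3),.206),onz(S,(348.8,202.9),.206))
b=T["image"];a=S["image"]
def c(im,x,y,w,h,k):
    q=cv2.resize(im[y:y+h,x:x+w],(w*k,h*k),interpolation=cv2.INTER_CUBIC);q=q.astype(float);lo,hi=np.percentile(q,1),np.percentile(q,99);return np.clip((q-lo)/(hi-lo)*255,0,255).astype(np.uint8)
save("z2",np.hstack([c(b,250,244,28,28,14),c(a,336,196,28,28,14)]))
save("z3",np.hstack([c(b,404,250,28,28,14),c(a,226,260,28,28,14)]))
E
```

```text
hub [ 0.50213357 -0.25997595  0.05927794] 0.0020259584150637525
grip [ 0.46330966 -0.33609264  0.06184149] 0.0026937673389384456
nose [0.52280672 0.09965618 0.20542184] 0.0004929623125330733
hub z.061 [ 0.50256251 -0.25870103  0.061     ] [ 0.50347483 -0.26132846  0.061     ]
grip .060 [ 0.46372288 -0.3352639   0.06      ] [ 0.46028024 -0.33686272  0.06      ]
nose [0.52291933 0.09980505 0.206     ] [0.52348458 0.0989623  0.206     ]
```

View pics/z2.png

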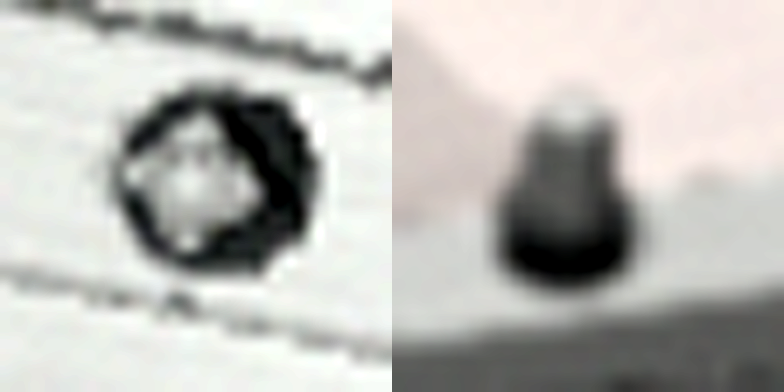

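View pics/z3.png

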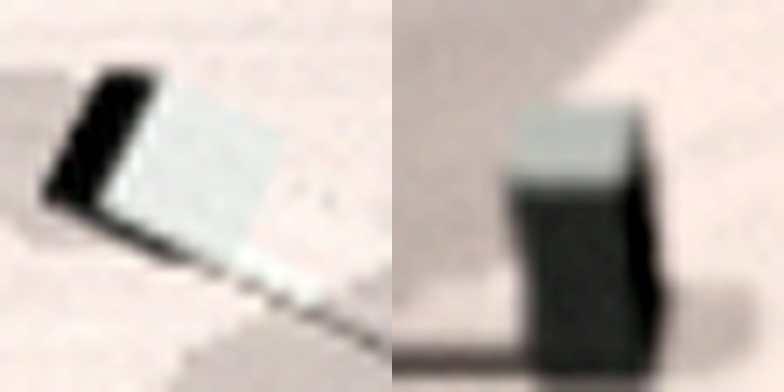

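The square's corners show in the top view, and its sides sit at roughly 40° mod 90. The hub, grip and nose heights from two views (59, 62 and 205 mm) agree with the text, and the hub-to-grip distance comes out at 86 mm against 85. I'll move over the hub.

>>> {"api": "jog_arm", "payload": {"commands": [[20,27,0,-4.7],[20,27,0,-4.7],[20,27,0,-4.7],[20,27,0,-4.7],[20,27,0,-4.7],[20,27,0,-4.7],[20,27,0,-4.7],[20,27,0,-4.7],[20,27,0,-4.7],[20,27,0,-4.7]], "fingers": 60}}

```text
clock: 0.93
tool_pos: [0.4293, -0.3634, 0.2264]
orientation: [180.0, -0.0, 152.6]
force: [0.7, 0.1, -0.2]
opening: 0.0601
```

```bash
python3 - <<'E'
from h import *
import pickle
st()
T=pickle.load(open("top0.pkl","rb"))
P=[onz(T,(250+u/14-.46,244+v/14-.46),.2)[:2] for u,v in((203,105),(128,178),(188,245),(262,185))]
P=np.array(P);print(P,P.mean(0))
for i,j in((0,2),(1,3)):
    d=P[i]-P[j];print(np.linalg.norm(d),np.degrees(np.arctan2(d[1],d[0])))
Q=np.array([onz(T,(404+u/14-.46,250+v/14-.46),.061)[:2] for u,v in((158,78),(98,205),(235,258),(285,150))]);print(Q.mean(0))
for i,j in((0,1),(3,2),(0,3),(1,2)):
    d=Q[j]-Q[i];print(np.linalg.norm(d),np.degrees(np.arctan2(d[1],d[0])))
# nuts
print(onz(T,(214,246),.173),onz(T,(317.5,267.5),.173))
E
```

```text
clock 0.9333
joint_pos [-2.03176e+01  1.00163e+01 -1.37457e+01 -9.90000e-03 -6.62615e+01
 -9.70983e+01]
tool_pos [ 0.4293 -0.3634  0.2264]
orientation [ 1.799939e+02 -2.450000e-02  1.525801e+02]
force [ 0.7376  0.1197 -0.2315]
moment [-0.0912 -0.136  -0.0211]
opening 0.0601
[[0.53430956 0.0998751 ]
 [0.52319981 0.11165963]
 [0.51264707 0.10251687]
 [0.52173832 0.09091608]] [0.52297369 0.10124192]
0.021822981109500615 -6.9529686163743945
0.020794976994941046 85.96986226005896
[ 0.50186494 -0.25941901]
0.024740036873174977 153.42598105570787
0.020960111906435302 153.8382114908353
0.025659938686583696 -120.60271823817129
0.025823178246397807 -112.18165172941532
[0.54773518 0.21437249 0.173     ] [ 0.49570798 -0.01514053  0.173     ]
```

>>> {"api": "jog_arm", "payload": {"commands": [[14.6,20.9,0,0.2],[14.6,20.9,0,0.2],[14.6,20.9,0,0.2],[14.6,20.9,0,0.2],[14.6,20.8,0,0.1],[0,0,-30,0],[0,0,-30,0],[0,0,-30,0],[0,0,-30,0],[0,0,0,0]]}}

```text
clock: 1.77
tool_pos: [0.4978, -0.2593, 0.1007]
orientation: [-179.9, -0.6, 153.6]
force: [-1.5, 0.2, -0.6]
opening: 0.0597
```

```bash
python3 - <<'E'
from h import *
import pickle
st()
T=snapshot("top");S=snapshot("scene")
b=T["image"];a=S["image"]
def c(im,x,y,w,h,k): return cv2.resize(im[y:y+h,x:x+w],(w*k,h*k),interpolation=cv2.INTER_CUBIC)
save("d1",np.hstack([c(b,380,230,80,70,5),c(a,195,230,80,70,5)]))
E
```

```text
clock 1.7667
joint_pos [  -7.6063   16.8563  -22.7447   -0.1233  -50.9574 -108.6678]
tool_pos [ 0.4978 -0.2593  0.1007]
orientation [-179.9113   -0.5594  153.6473]
force [-1.4734  0.1875 -0.5721]
moment [0.0155 0.1991 0.0383]
opening 0.0597
```

View pics/d1.png

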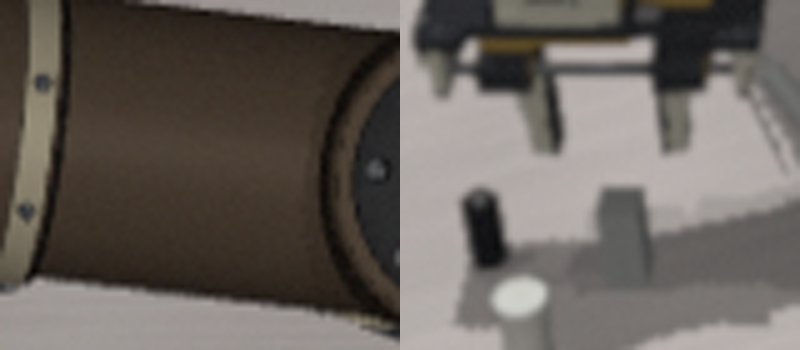

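The fingers straddle the hub in the scene view, with the hub at (625,235) in the crop. The top view is blocked by the arm. I'll descend part way and let it settle.

>>> {"api": "jog_arm", "payload": {"commands": [[0,0,-8,0],[0,0,-10,0],[0,0,-10,0],[0,0,-10,0],[0,0,-10,0],[0,0,-10,0],[0,0,-7,0],[0,0,0,0],[0,0,0,0],[0,0,0,0]]}}

```text
clock: 2.7
tool_pos: [0.502, -0.2607, 0.0417]
orientation: [-180.0, 0.0, 153.7]
force: [0.3, -0.1, 0.6]
opening: 0.0601
```

>>> {"api": "jog_arm", "payload": {"commands": [[0,0.8,-8,0],[0,0.7,-8,0],[0,0,-6,0],[0,0,-3.5,0],[0,0,0,0],[0,0,0,0],[0,0,0,0],[0,0,0,0],[0,0,0,0],[0,0,0,0]]}}

```text
clock: 3.53
tool_pos: [0.5019, -0.2592, 0.0163]
orientation: [180.0, 0.0, 153.7]
force: [0.4, 0.0, 0.4]
opening: 0.0599
```

>>> {"api": "jog_arm", "payload": {"commands": [[0,0,0,0],[0,0,0,0],[0,0,0,0],[0,0,0,0],[0,0,0,0],[0,0,0,0],[0,0,0,0],[0,0,0,0],[0,0,0,0],[0,0,0,0]], "fingers": 10}}

```text
clock: 4.37
tool_pos: [0.5016, -0.2592, 0.0161]
orientation: [-180.0, -0.0, 153.7]
force: [-0.7, -1.2, 0.6]
opening: 0.026
```

The grip closed at 26.0 mm, which is the hub width. Lifting now.

>>> {"api": "jog_arm", "payload": {"commands": [[0,0,5,0],[0,0,15,0],[0,0,28,0],[0,0,35,0],[0,0,40,0],[0,0,40,0],[0,0,38,0],[0,0,30,0],[0,0,10,0],[0,0,0,0]]}}

```text
clock: 5.2
tool_pos: [0.5029, -0.2592, 0.2602]
orientation: [179.9, 0.3, 153.7]
force: [-0.8, -0.2, -3.9]
opening: 0.0257
```

```bash
python3 - <<'E'
from h import *
st()
T=snapshot("top");S=snapshot("scene")
save("l1",np.vstack([T["image"][120:360],S["image"][100:340]]))
E
```

```text
clock 5.2
joint_pos [-7.448900e+00  8.913600e+00 -1.060530e+01  3.000000e-03 -7.016030e+01
 -1.088276e+02]
tool_pos [ 0.5029 -0.2592  0.2602]
orientation [179.8992   0.3045 153.7243]
force [-0.8487 -0.2114 -3.9253]
moment [ 0.0015 -0.13    0.0207]
opening 0.0257
```

View pics/l1.png

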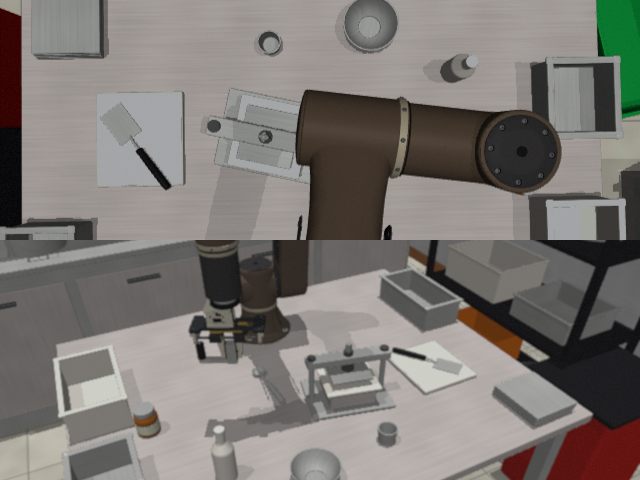

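>>> {"api": "jog_arm", "payload": {"commands": [[1,15,0,3],[2,28,0,5],[2,34,0,6],[2,37,0,6],[2,37,0,6],[2,37,0,6],[2,37,0,6],[2,37,0,6],[2,34,0,6],[1,28,0,6]]}}

```text
clock: 6.13
tool_pos: [0.5183, 0.067, 0.2542]
orientation: [179.9, -0.2, -150.0]
force: [0.6, -1.1, -3.6]
opening: 0.026
```

>>> {"api": "jog_arm", "payload": {"commands": [[1,20,0,5],[0.7,10,0,3],[0.5,4.5,0,1.8],[0,0,0,0],[0,0,0,0],[0,0,0,0],[0,0,0,0],[0,0,0,0],[0,0,0,0],[0,0,0,0]]}}

```text
clock: 6.97
tool_pos: [0.522, 0.099, 0.2572]
orientation: [-180.0, 0.0, -140.5]
force: [0.2, -0.3, -2.8]
opening: 0.026
```

```bash
python3 - <<'E'
from h import *
import pickle
st()
T=snapshot("top");S=snapshot("scene");pickle.dump(S,open("S2.pkl","wb"))
def c(im,x,y,w,h,k): return cv2.resize(im[y:y+h,x:x+w],(w*k,h*k),interpolation=cv2.INTER_CUBIC)
save("m1",np.vstack([T["image"][150:350,100:500],c(S["image"],300,150,100,75,4)]))
E
```

```text
clock 6.9667
joint_pos [ 3.19000e+01  5.82210e+00 -1.46420e+01 -1.30000e-03 -6.95215e+01
 -8.24351e+01]
tool_pos [0.522  0.099  0.2572]
orientation [-1.799993e+02  1.450000e-02 -1.405355e+02]
force [ 0.2424 -0.3166 -2.7527]
moment [ 0.0743  0.0419 -0.0959]
opening 0.026
```

View pics/m1.png

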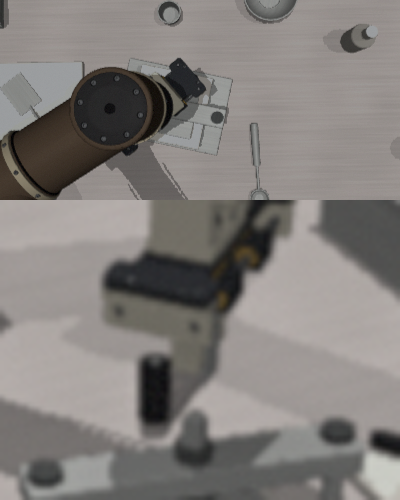

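>>> {"api": "jog_arm", "payload": {"commands": [[0.8,1.3,-5,0],[0,0,-7,0],[0,0,-7,0],[0,0,-6,0],[0,0,-4,0],[0,0,-2,0],[0,0,0,0],[0,0,0,0],[0,0,0,0],[0,0,0,0]]}}

```text
clock: 7.9
tool_pos: [0.523, 0.1008, 0.2264]
orientation: [-180.0, 0.0, -140.5]
force: [-0.8, 0.7, -3.5]
opening: 0.0258
```

```bash
python3 - <<'E'
from h import *
import pickle
st()
T=snapshot("top");S=snapshot("scene");pickle.dump(S,open("S2.pkl","wb"))
def c(im,x,y,w,h,k): return cv2.resize(im[y:y+h,x:x+w],(w*k,h*k),interpolation=cv2.INTER_CUBIC)
save("m2",np.hstack([c(T["image"],220,210,80,80,5),c(S["image"],310,160,80,80,5)]))
E
```

```text
clock 7.9
joint_pos [ 3.20171e+01  7.09330e+00 -1.72803e+01  5.10000e-03 -6.55857e+01
 -8.25033e+01]
tool_pos [0.523  0.1008 0.2264]
orientation [-1.799901e+02  3.970000e-02 -1.404841e+02]
force [-0.7697  0.6535 -3.4933]
moment [0.0362 0.0546 0.0458]
opening 0.0258
```

View pics/m2.png

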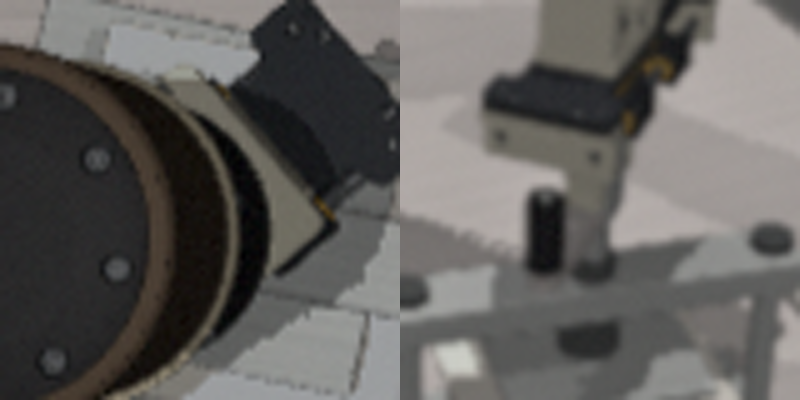

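>>> {"api": "jog_arm", "payload": {"commands": [[0,0,-1,0],[0,0,-1,0],[0,0,-1,0],[0,0,-1,0],[0,0,-1,0],[0,0,-0.5,0],[0,0,0,0],[0,0,0,0],[0,0,0,0],[0,0,0,0]]}}

```text
clock: 8.83
tool_pos: [0.5228, 0.1007, 0.2206]
orientation: [-180.0, 0.0, -140.5]
force: [-0.4, 0.1, -3.2]
opening: 0.0259
```

```bash
python3 - <<'E'
from h import *
import pickle
st()
S=pickle.load(open("S2.pkl","rb"))
print(onz(S,(338.6,198.6),.2704), proj(S,[.577,.0352,.2704]))
E
```

```text
clock 8.8333
joint_pos [ 3.20165e+01  7.34160e+00 -1.77798e+01  1.70000e-03 -6.48729e+01
 -8.25040e+01]
tool_pos [0.5228 0.1007 0.2206]
orientation [-1.799978e+02  5.400000e-03 -1.404867e+02]
force [-0.3571  0.0746 -3.1903]
moment [ 0.0532  0.0549 -0.0161]
opening 0.0259
[0.57509977 0.03350989 0.2704    ] [[339.4451133  198.77933769]]
```

>>> {"api": "jog_arm", "payload": {"commands": [[0,0,-1,0],[0,0,-1,0],[0,0,-1,0],[0,0,-1,0],[0,0,0,0],[0,0,0,0],[0,0,0,0],[0,0,0,0],[0,0,0,0],[0,0,0,0]]}}

```text
clock: 9.67
tool_pos: [0.5227, 0.1007, 0.2166]
orientation: [180.0, 0.0, -140.5]
force: [0.1, -0.0, -4.3]
opening: 0.0262
```

>>> {"api": "jog_arm", "payload": {"commands": [[0,0,-0.5,0],[0,0,-0.5,0],[0,0,-0.5,0],[0,0,-0.5,0],[0,0,0,0],[0,0,0,0],[0,0,0,0],[0,0,0,0],[0,0,0,0],[0,0,0,0]]}}

```text
clock: 10.5
tool_pos: [0.523, 0.1007, 0.2155]
orientation: [-180.0, 0.1, -140.5]
force: [-4.0, 0.4, 4.6]
opening: 0.0259
```

It makes contact about 6 mm below the nose top, resting on the square at roughly 8 N. The Fx of −4 N suggests a small move in −x.

>>> {"api": "jog_arm", "payload": {"commands": [[-0.4,0,0,0],[-0.4,0,0,0],[0,0,0,0],[0,0,0,1],[0,0,0,1],[0,0,0,1],[0,0,0,1],[0,0,0,0],[0,0,0,0],[0,0,0,0]]}}

```text
clock: 11.33
tool_pos: [0.5227, 0.1011, 0.2154]
orientation: [-180.0, 0.1, -136.5]
force: [-1.1, 1.6, 6.0]
opening: 0.026
```

```bash
python3 -c "from h import *;st()"
```

```text
clock 11.3333
joint_pos [ 3.20745e+01  7.49630e+00 -1.83191e+01  2.15000e-02 -6.40709e+01
 -7.85404e+01]
tool_pos [0.5227 0.1011 0.2154]
orientation [-1.799585e+02  1.076000e-01 -1.364565e+02]
force [-1.0763  1.6155  5.9765]
moment [ 0.4757  0.5425 -0.0172]
opening 0.026
```

>>> {"api": "jog_arm", "payload": {"commands": [[0,0,0,-1.2],[0,0,0,-1.2],[0,0,0,-1.2],[0,0,0,-1.2],[0,0,0,-1.2],[0,0,0,-1],[0,0,0,-1],[0,0,0,0],[0,0,0,0],[0,0,0,0]]}}

```text
clock: 12.17
tool_pos: [0.5218, 0.1006, 0.2142]
orientation: [180.0, -0.0, -144.5]
force: [0.1, 0.5, -3.0]
opening: 0.0259
```

```bash
python3 - <<'E'
from h import *
st()
S=snapshot("scene")
def c(im,x,y,w,h,k): return cv2.resize(im[y:y+h,x:x+w],(w*k,h*k),interpolation=cv2.INTER_CUBIC)
save("m3",c(S["image"],310,160,80,80,7))
E
```

```text
clock 12.1667
joint_pos [ 3.20671e+01  7.54660e+00 -1.84049e+01 -9.50000e-03 -6.40808e+01
 -8.65333e+01]
tool_pos [0.5218 0.1006 0.2142]
orientation [ 1.799896e+02 -3.180000e-02 -1.444703e+02]
force [ 0.077   0.4619 -3.0349]
moment [ 0.0817 -0.0054  0.0036]
opening 0.0259
```

View pics/m3.png

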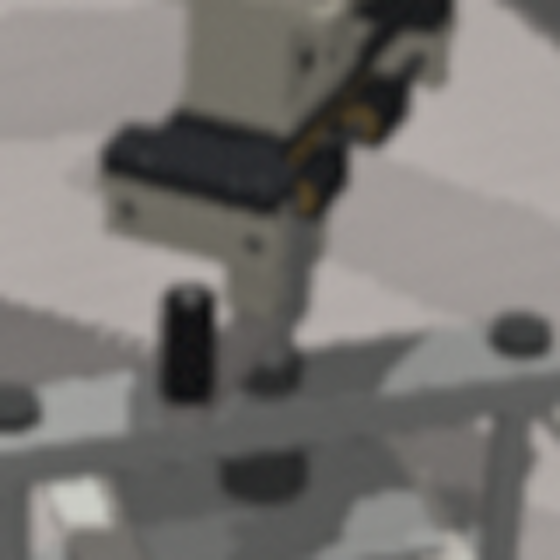

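The contact force has gone and Fz is just the crank's weight, so the square has entered the socket. I'll lower gently.

>>> {"api": "jog_arm", "payload": {"commands": [[0,0,-0.5,0],[0,0,-0.5,0],[0,0,-0.5,0],[0,0,-0.5,0],[0,0,-1,0],[0,0,-1,0],[0,0,-1,0],[0,0,0,0],[0,0,0,0],[0,0,0,0]]}}

```text
clock: 13.05
tool_pos: [0.522, 0.1007, 0.2096]
orientation: [-180.0, -0.0, -144.5]
force: [0.2, -0.7, -4.3]
opening: 0.0257
```

Free. Crank bottom is at about 194 mm, already 6 mm onto the square.

>>> {"api": "jog_arm", "payload": {"commands": [[0,0,-1,0],[0,0,-1,0],[0,0,-1.5,0],[0,0,-1.5,0],[0,0,-1.5,0],[0,0,-1.5,0],[0,0,-1,0],[0,0,0,0],[0,0,0,0],[0,0,0,0]]}}

```text
clock: 13.88
tool_pos: [0.522, 0.1007, 0.2006]
orientation: [-180.0, 0.0, -144.5]
force: [0.0, 1.0, -3.8]
opening: 0.0262
```

>>> {"api": "jog_arm", "payload": {"commands": [[0,0,-1,0],[0,0,-1,0],[0,0,-1,0],[0,0,-1,0],[0,0,-0.5,0],[0,0,0,0],[0,0,0,0],[0,0,0,0],[0,0,0,0],[0,0,0,0]]}}

```text
clock: 14.72
tool_pos: [0.522, 0.1007, 0.1961]
orientation: [-180.0, 0.0, -144.5]
force: [0.1, 0.0, -3.4]
opening: 0.026
```

>>> {"api": "jog_arm", "payload": {"commands": [[0,0,-0.5,0],[0,0,-0.5,0],[0,0,-0.5,0],[0,0,-0.5,0],[0,0,-0.5,0],[0,0,0,0],[0,0,0,0],[0,0,0,0],[0,0,0,0],[0,0,0,0]]}}

```text
clock: 15.55
tool_pos: [0.522, 0.1007, 0.194]
orientation: [-180.0, 0.0, -144.5]
force: [-4.3, 0.1, 5.5]
opening: 0.026
```

>>> {"api": "jog_arm", "payload": {"commands": [[0,0,0.5,0],[0,0,0,0],[0,0,0,0],[0,0,0,0],[0,0,0,0],[0,0,10,0],[0,0,20,0],[0,0,25,0],[0,0,25,0],[0,0,0,0]], "fingers": 55}}

```text
clock: 16.38
tool_pos: [0.5244, 0.1012, 0.2801]
orientation: [-179.8, 0.4, -144.4]
force: [0.9, 0.1, -0.4]
opening: 0.055
```

```bash
python3 - <<'E'
from h import *
import pickle
st()
S=snapshot("scene");T=snapshot("top");pickle.dump((S,T),open("S4.pkl","wb"))
def c(im,x,y,w,h,k): return cv2.resize(im[y:y+h,x:x+w],(w*k,h*k),interpolation=cv2.INTER_CUBIC)
save("m4",np.hstack([c(T["image"],220,210,80,80,5),c(S["image"],310,160,80,80,5)]))
E
```

```text
clock 16.3833
joint_pos [ 32.0651   5.0691 -12.5512   0.1371 -71.9259 -86.5529]
tool_pos [0.5244 0.1012 0.2801]
orientation [-179.8423    0.445  -144.4452]
force [ 0.8801  0.0704 -0.3916]
moment [ 0.0996 -0.1515 -0.0028]
opening 0.055
```

View pics/m4.png

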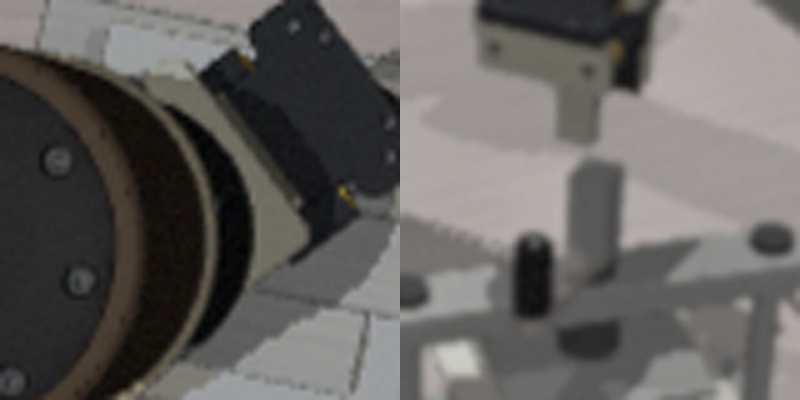

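The hub stands seated on the collar. In the crop the grip top is near (535,243) and the hub top near (597,168).

```bash
python3 - <<'E'
from h import *
import pickle
S,T=pickle.load(open("S4.pkl","rb"))
g=onz(S,(336.3,208.2),.238);h=onz(S,(349.1,193.4),.239);print(g,h)
d=g-h;print(np.hypot(*d[:2]),np.degrees(np.arctan2(d[1],d[0])))
for a in(-50,-54.5,-58): print(a,proj(S,[.522+.085*np.cos(np.radians(a)),.1007+.085*np.sin(np.radians(a)),.238]))
E
```

```text
[0.57301083 0.02808938 0.238     ] [0.52186551 0.09941337 0.239     ]
0.08776648543633726 -54.356279423376996
-50 [[339.19259202 208.17222712]]
-54.5 [[337.06876206 207.61418215]]
-58 [[335.4766783  207.11915529]]
```

>>> {"api": "jog_arm", "payload": {"commands": [[10,-14,0,0],[15,-21,0,0],[15,-21,0,0],[9.4,-13.2,0,0],[0,0,-10,0],[0,0,-10,0],[0,0,-5,0],[0,0,0,0],[0,0,0,0],[0,0,0,0]]}}

```text
clock: 17.32
tool_pos: [0.5713, 0.032, 0.2494]
orientation: [-180.0, 0.0, -144.4]
force: [-0.0, -0.2, 0.2]
opening: 0.0551
```

```bash
python3 - <<'E'
from h import *
st()
S=snapshot("scene");T=snapshot("top")
def c(im,x,y,w,h,k): return cv2.resize(im[y:y+h,x:x+w],(w*k,h*k),interpolation=cv2.INTER_CUBIC)
save("m5",np.hstack([c(T["image"],220,210,80,80,5),c(S["image"],310,160,80,80,5)]))
E
```

```text
clock 17.3167
joint_pos [ 2.27996e+01  1.00682e+01 -1.06112e+01  1.21000e-02 -6.92988e+01
 -7.72334e+01]
tool_pos [0.5713 0.032  0.2494]
orientation [-1.799842e+02  1.880000e-02 -1.444295e+02]
force [-0.0017 -0.2019  0.2387]
moment [-0.0266  0.032   0.0205]
opening 0.0551
```

View pics/m5.png

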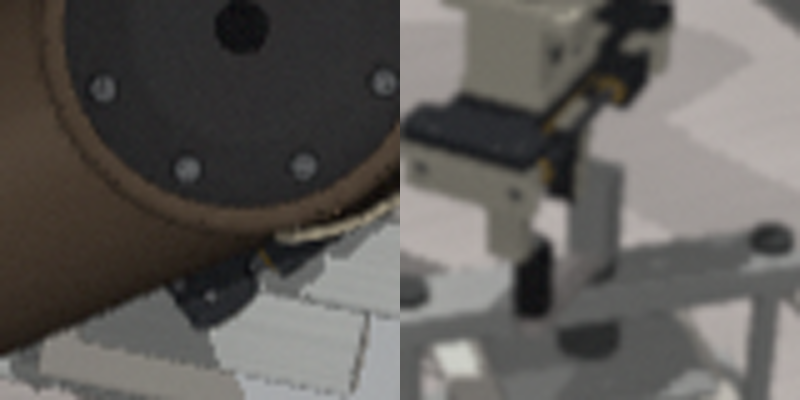

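The front finger hangs just outside the grip in the scene view, as expected. Descending.

>>> {"api": "jog_arm", "payload": {"commands": [[0,0,-8,0],[0,0,-9,0],[0,0,-9,0],[0,0,-9,0],[0,0,-8,0],[0,0,-6,0],[0,0,-3.5,0],[0,0,0,0],[0,0,0,0],[0,0,0,0]]}}

```text
clock: 18.25
tool_pos: [0.5717, 0.0315, 0.197]
orientation: [-180.0, 0.0, -144.5]
force: [-0.3, -1.1, 0.3]
opening: 0.055
```

>>> {"api": "jog_arm", "payload": {"commands": [[0,0,0,0],[0,0,0,0],[0,0,0,0],[0,0,0,0],[0,0,0,0],[0,0,0,0],[0,0,0,0],[0,0,0,0],[0,0,0,0],[0,0,0,0]], "fingers": 10}}

```text
clock: 19.08
tool_pos: [0.5715, 0.0315, 0.1967]
orientation: [-180.0, 0.0, -144.5]
force: [0.0, -0.2, 2.1]
opening: 0.0235
```

```bash
python3 -c "
from h import *
st()
c=np.array([.522,.1007]);p=get_obs()['tool_pos'][:2];d=np.array(p)-c;print(np.hypot(*d),np.degrees(np.arctan2(d[1],d[0])))"
```

```text
clock 19.0833
joint_pos [ 2.27360e+01  1.21769e+01 -1.50529e+01  5.80000e-03 -6.27541e+01
 -7.72236e+01]
tool_pos [0.5715 0.0315 0.1967]
orientation [-1.799914e+02  1.460000e-02 -1.444849e+02]
force [ 0.038  -0.1622  2.0878]
moment [0.0649 0.0542 0.0562]
opening 0.0235
0.08508389300473532 -54.44562086953624
```

The grip is held at 23.5 mm, radius 85 mm at −54.4°. Before winding I'll measure the plate-to-lid gap in the scene view.

```bash
python3 - <<'E'
from h import *
import pickle
S=pickle.load(open("scene0.pkl","rb"))
def c(im,x,y,w,h,k): return cv2.resize(im[y:y+h,x:x+w],(w*k,h*k),interpolation=cv2.INTER_CUBIC)
save("p0",c(S["image"],295,195,105,85,7))
# press yaw from nuts
d=np.array([.54774-.49571,.21437+.01514]);yaw=np.degrees(np.arctan2(d[1],d[0]))-90;print(yaw)
# plate lower-edge projections for various gaps
r=np.radians(yaw);R=np.array([[np.cos(r),-np.sin(r)],[np.sin(r),np.cos(r)]]);c0=np.array([.5225,.1003])
for z in(.082,.099,.109,.107,.117):
    for s in((65,65),(65,-65),(-65,-65)):
        q=c0+R@np.array(s)/1000;print(z,s,proj(S,[*q,z]).round(1))
    q=c0+R@np.array([65,0])/1000
    print("mid",proj(S,[*q,z]).round(1))
for s in((88,88),(88,-88)): print("lid",proj(S,[*(c0+R@np.array(s)/1000),.082]).round(1))
E
```

```text
-12.773078789500843
0.082 (65, 65) [[373.4 244.2]]
0.082 (65, -65) [[333.3 250.5]]
0.082 (-65, -65) [[322.8 226.3]]
mid [[353.5 247.3]]
0.099 (65, 65) [[373.8 239.9]]
0.099 (65, -65) [[333.4 246.2]]
0.099 (-65, -65) [[322.9 222.1]]
mid [[353.8 243. ]]
0.109 (65, 65) [[374.  237.3]]
0.109 (65, -65) [[333.5 243.6]]
0.109 (-65, -65) [[322.9 219.6]]
mid [[353.9 240.5]]
0.107 (65, 65) [[374.  237.9]]
0.107 (65, -65) [[333.5 244.1]]
0.107 (-65, -65) [[322.9 220.1]]
mid [[353.9 241. ]]
0.117 (65, 65) [[374.2 235.3]]
0.117 (65, -65) [[333.5 241.5]]
0.117 (-65, -65) [[322.9 217.6]]
mid [[354.  238.4]]
lid [[382.9 247.6]]
lid [[328.  256.3]]
```

View pics/p0.png

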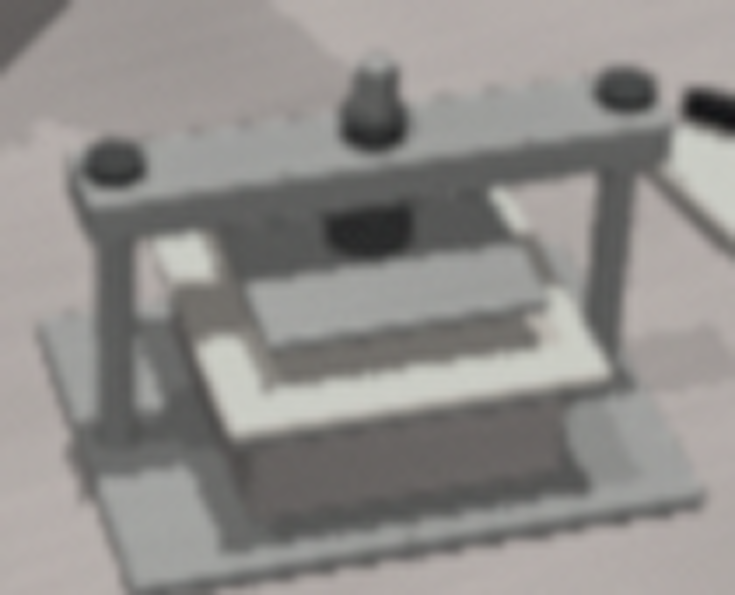

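```bash
cat > gap.py <<'E'
from h import *
from scipy.ndimage import map_coordinates
from scipy.optimize import brentq
r=np.radians(-12.77);R=np.array([[np.cos(r),-np.sin(r)],[np.sin(r),np.cos(r)]]);c0=np.array([.5225,.1003])
def W(x,y,z): return [*(c0+R@np.array([x,y])/1000),z]
def edge(g,u,v0,w=4):
    v=np.arange(v0-w,v0+w,.1);p=map_coordinates(g,[v,np.full_like(v,u)],order=1)
    d=np.gradient(cv2.GaussianBlur(p.reshape(-1,1),(1,15),0).ravel());d=np.where(d<0,-d,0)**2   # bright above->dark below
    return (d*v).sum()/d.sum()
def run(S,zt,ys=range(-50,51,10),img=None):
    g=S["image"].astype(float).mean(2);out=[]
    for y in ys:
        pl=proj(S,W(65,y,zt))[0];pd=proj(S,W(88,y,.082))[0]
        ve=edge(g,pl[0],pl[1]);vl=edge(g,pd[0],pd[1])
        dz=(proj(S,W(65,y,zt+.01))[0][1]-pl[1])/10
        out.append([y,(ve-pl[1])/dz,(vl-pd[1])/dz])
    o=np.array(out);print(o.round(1));m=np.median(o,0);print("plate z offset mm",m[1],"lid",m[2],"gap",(zt-.008-.082)*1000+m[1]-m[2])
E
python3 - <<'E'
from gap import *
import pickle
S=pickle.load(open("scene0.pkl","rb"));run(S,.107)
E
```

```text
[[-50.    1.6  -3.1]
 [-40.    1.5  -2.5]
 [-30.    1.9  -2.9]
 [-20.    1.3  -2.5]
 [-10.    2.3  -2.8]
 [  0.    1.4  -2.4]
 [ 10.    2.1  -2.8]
 [ 20.    1.1  -2.3]
 [ 30.    2.3  -3. ]
 [ 40.    1.2  -2.4]
 [ 50.    1.3  -2.9]]
plate z offset mm 1.5484712479023723 lid -2.755785389234493 gap 21.304256637136866
```

```bash
cat > arc.py <<'E'
import numpy as np,sys
def arc(p0,t0,steps,c=(522.,100.7),r=85.):
    p=np.array(p0,float);t=t0;out=[]
    for s in steps:
        t-=s;q=np.array(c)+r*np.array([np.cos(np.radians(t)),np.sin(np.radians(t))])
        d=np.round(q-p,1);p=p+d;out.append([d[0],d[1],0,0])
    return [[float(x) for x in o] for o in out],p,t
E
python3 - <<'E'
from arc import *
p,t=(571.5,31.5),-54.45
for st in ([2,4,6,8,8,8,8,6,3,0],[4,8,11,11,11,11,11,11,9,5],[5,9,12,12,12,12,12,12,10,6],[5,9,12,12,12,12,12,12,10,6]):
    o,p,t=arc(p,t,st);print(o,p,t)
E
```

```text
[[-2.5, -1.6, 0.0, 0.0], [-5.1, -3.1, 0.0, 0.0], [-7.9, -4.0, 0.0, 0.0], [-11.2, -4.0, 0.0, 0.0], [-11.6, -2.4, 0.0, 0.0], [-11.9, -0.7, 0.0, 0.0], [-11.8, 0.9, 0.0, 0.0], [-8.7, 1.8, 0.0, 0.0], [-4.3, 1.2, 0.0, 0.0], [0.0, 0.0, 0.0, 0.0]] [496.5  19.6] -107.45
[[-5.6, 2.0, 0.0, 0.0], [-10.7, 5.1, 0.0, 0.0], [-13.3, 9.3, 0.0, 0.0], [-11.4, 11.7, 0.0, 0.0], [-8.9, 13.7, 0.0, 0.0], [-6.1, 15.1, 0.0, 0.0], [-3.1, 16.0, 0.0, 0.0], [-0.0, 16.3, 0.0, 0.0], [2.3, 13.1, 0.0, 0.0], [2.2, 7.1, 0.0, 0.0]] [441.9 129. ] -199.45
[[2.7, 6.9, 0.0, 0.0], [6.5, 11.7, 0.0, 0.0], [11.3, 13.7, 0.0, 0.0], [13.9, 11.0, 0.0, 0.0], [15.9, 8.0, 0.0, 0.0], [17.2, 4.5, 0.0, 0.0], [17.7, 0.7, 0.0, 0.0], [17.5, -2.9, 0.0, 0.0], [13.9, -5.1, 0.0, 0.0], [7.8, -4.3, 0.0, 0.0]] [566.3 173.2] -301.45
[[6.2, -4.1, 0.0, 0.0], [10.1, -8.8, 0.0, 0.0], [11.0, -13.9, 0.0, 0.0], [8.0, -15.9, 0.0, 0.0], [4.5, -17.2, 0.0, 0.0], [0.7, -17.7, 0.0, 0.0], [-2.9, -17.5, 0.0, 0.0], [-6.5, -16.6, 0.0, 0.0], [-7.9, -12.5, 0.0, 0.0], [-5.8, -6.8, 0.0, 0.0]] [583.7  42.2] -403.45
```

>>> {"api": "jog_arm", "payload": {"commands": [[-2.5,-1.6,0,0],[-5.1,-3.1,0,0],[-7.9,-4.0,0,0],[-11.2,-4.0,0,0],[-11.6,-2.4,0,0],[-11.9,-0.7,0,0],[-11.8,0.9,0,0],[-8.7,1.8,0,0],[-4.3,1.2,0,0],[0,0,0,0]]}}

```text
clock: 19.92
tool_pos: [0.4956, 0.0199, 0.197]
orientation: [-180.0, 0.1, -144.5]
force: [3.6, 1.7, -0.6]
opening: 0.0231
```

```bash
python3 - <<'E'
from h import *
st()
S=snapshot("scene");T=snapshot("top")
def c(im,x,y,w,h,k): return cv2.resize(im[y:y+h,x:x+w],(w*k,h*k),interpolation=cv2.INTER_CUBIC)
save("w1",np.hstack([c(T["image"],220,210,80,80,5),c(S["image"],310,160,80,80,5)]))
E
```

```text
clock 19.9167
joint_pos [ 2.50415e+01  4.80770e+00 -2.39723e+01 -1.61000e-02 -6.11156e+01
 -7.94909e+01]
tool_pos [0.4956 0.0199 0.197 ]
orientation [-1.799948e+02  1.053000e-01 -1.444571e+02]
force [ 3.5807  1.6813 -0.6319]
moment [ 0.9628 -1.217   0.04  ]
opening 0.0231
```

View pics/w1.png

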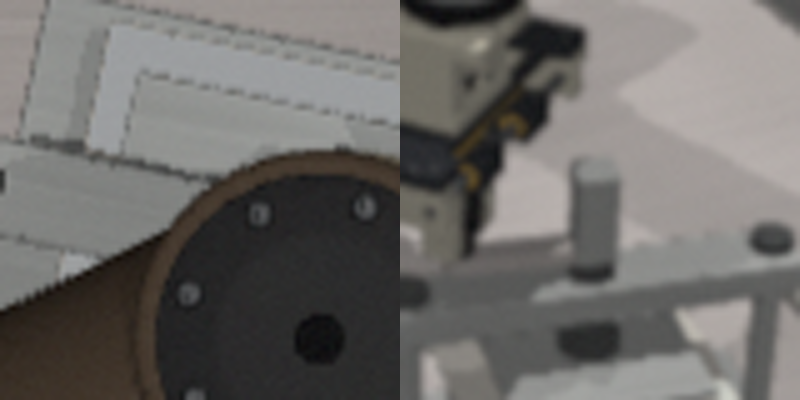

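The crank turned with the hand (53°) and is resisting with about 4 N, with the hub still down on the collar. I'll go on winding through the part that is surely free.

>>> {"api": "jog_arm", "payload": {"commands": [[-5.6,2.0,0,0],[-10.7,5.1,0,0],[-13.3,9.3,0,0],[-11.4,11.7,0,0],[-8.9,13.7,0,0],[-6.1,15.1,0,0],[-3.1,16.0,0,0],[0,16.3,0,0],[2.3,13.1,0,0],[2.2,7.1,0,0]]}}

```text
clock: 20.85
tool_pos: [0.4409, 0.1286, 0.1964]
orientation: [-180.0, -0.2, -144.5]
force: [-3.2, -3.3, 7.0]
opening: 0.0231
```

>>> {"api": "jog_arm", "payload": {"commands": [[2.7,6.9,0,0],[6.5,11.7,0,0],[11.3,13.7,0,0],[13.9,11.0,0,0],[15.9,8.0,0,0],[17.2,4.5,0,0],[17.7,0.7,0,0],[17.5,-2.9,0,0],[13.9,-5.1,0,0],[7.8,-4.3,0,0]]}}

```text
clock: 21.68
tool_pos: [0.5671, 0.1731, 0.1961]
orientation: [180.0, -0.1, -144.5]
force: [-3.6, 3.3, 7.5]
opening: 0.0236
```

```bash
python3 - <<'E'
from gap import *
st()
S=snapshot("scene")
def c(im,x,y,w,h,k): return cv2.resize(im[y:y+h,x:x+w],(w*k,h*k),interpolation=cv2.INTER_CUBIC)
save("w2",c(S["image"],295,165,105,85,7))
run(S,.1005)
E
```

```text
clock 21.6833
joint_pos [ 3.58343e+01  1.41896e+01 -1.24448e+01 -3.28000e-02 -6.34774e+01
 -9.03078e+01]
tool_pos [0.5671 0.1731 0.1961]
orientation [ 1.799713e+02 -1.120000e-01 -1.444882e+02]
force [-3.5699  3.2659  7.4508]
moment [0.846  1.3915 0.0077]
opening 0.0236
[[-50.    0.4  -3.1]
 [-40.    0.1  -2.5]
 [-30.    0.6  -2.8]
 [-20.   -0.1  -2.5]
 [-10.    0.9  -4.4]
 [  0.    1.4  -3.7]
 [ 10.    1.9  -4.2]
 [ 20.    0.   -3.7]
 [ 30.    1.8  -4.8]
 [ 40.   -0.8  -3.8]
 [ 50.    9.6  -4.5]]
plate z offset mm 0.5576194336854293 lid -3.731295972608314 gap 14.78891540629374
```

View pics/w2.png

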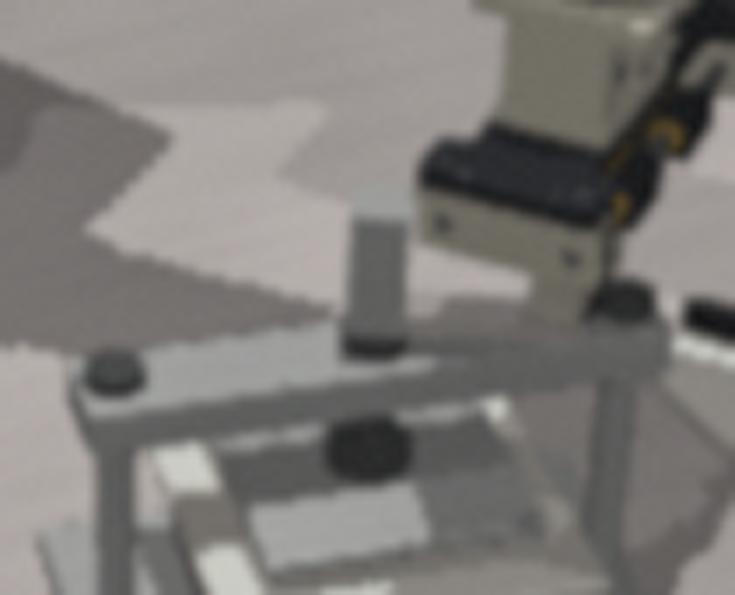

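Winding is going well. The plate has dropped about 7.7 mm for 247°, where 8.2 was expected. I'll continue.

>>> {"api": "jog_arm", "payload": {"commands": [[6.2,-4.1,0.5,0],[10.1,-8.8,0,0],[11.0,-13.9,0,0],[8.0,-15.9,0,0],[4.5,-17.2,0,0],[0.7,-17.7,0,0],[-2.9,-17.5,0,0],[-6.5,-16.6,0,0],[-7.9,-12.5,0,0],[-5.8,-6.8,0,0]]}}

```text
clock: 22.57
tool_pos: [0.5827, 0.0417, 0.1965]
orientation: [179.9, -0.0, -144.6]
force: [-2.0, 7.6, 2.6]
opening: 0.0233
```

```bash
python3 - <<'E'
from gap import *
from arc import *
st()
p,t=(583.7,42.2),-403.45
for s in ([5,9,12,12,12,12,12,10,6,3],[3,5,7,8,8,8,6,4,2,0]):
    o,p,t=arc(p,t,s);print(o,p,t)
E
```

```text
clock 22.5667
joint_pos [ 23.1937  13.3267 -13.5098  -0.1099 -63.1869 -77.6947]
tool_pos [0.5827 0.0417 0.1965]
orientation [ 1.798992e+02 -2.000000e-03 -1.445506e+02]
force [-1.9998  7.5577  2.6402]
moment [ 3.0258  0.6926 -0.0481]
opening 0.0233
[[-5.3, -5.1, 0.0, 0.0], [-10.7, -8.0, 0.0, 0.0], [-15.9, -8.0, 0.0, 0.0], [-17.2, -4.5, 0.0, 0.0], [-17.7, -0.7, 0.0, 0.0], [-17.5, 2.9, 0.0, 0.0], [-16.6, 6.5, 0.0, 0.0], [-12.5, 7.9, 0.0, 0.0], [-6.8, 5.8, 0.0, 0.0], [-3.1, 3.1, 0.0, 0.0]] [460.4  42.1] -496.45
[[-3.0, 3.3, 0.0, 0.0], [-4.6, 5.9, 0.0, 0.0], [-5.5, 8.8, 0.0, 0.0], [-4.9, 10.8, 0.0, 0.0], [-3.4, 11.3, 0.0, 0.0], [-1.7, 11.8, 0.0, 0.0], [-0.3, 8.9, 0.0, 0.0], [0.4, 5.9, 0.0, 0.0], [0.3, 2.9, 0.0, 0.0], [0.0, 0.0, 0.0, 0.0]] [437.7 111.7] -547.45
```

>>> {"api": "jog_arm", "payload": {"commands": [[-5.3,-5.1,0,0],[-10.7,-8.0,0,0],[-15.9,-8.0,0,0],[-17.2,-4.5,0,0],[-17.7,-0.7,0,0],[-17.5,2.9,0,0],[-16.6,6.5,0,0],[-12.5,7.9,0,0],[-6.8,5.8,0,0],[-3.1,3.1,0,0]]}}

```text
clock: 23.4
tool_pos: [0.46, 0.0422, 0.1972]
orientation: [-180.0, 0.0, -144.4]
force: [3.9, -1.3, -1.8]
opening: 0.0234
```

>>> {"api": "jog_arm", "payload": {"commands": [[-3.0,3.3,0,0],[-4.6,5.9,0,0],[-5.5,8.8,0,0],[-4.9,10.8,0,0],[-3.4,11.3,0,0],[-1.7,11.8,0,0],[-0.3,8.9,0,0],[0.4,5.9,0,0],[0.3,2.9,0,0],[0,0,0,0]]}}

```text
clock: 24.23
tool_pos: [0.437, 0.1117, 0.1967]
orientation: [180.0, -0.1, -144.5]
force: [-3.0, -2.3, 4.6]
opening: 0.0234
```

```bash
python3 - <<'E'
from gap import *
st()
S=snapshot("scene")
def c(im,x,y,w,h,k): return cv2.resize(im[y:y+h,x:x+w],(w*k,h*k),interpolation=cv2.INTER_CUBIC)
save("w3",c(S["image"],295,185,105,85,7))
run(S,.093)
E
```

```text
clock 24.2333
joint_pos [ 3.94743e+01  3.92700e-01 -2.87214e+01 -2.78000e-02 -6.10019e+01
 -9.39328e+01]
tool_pos [0.437  0.1117 0.1967]
orientation [ 1.799838e+02 -1.174000e-01 -1.444720e+02]
force [-2.9814 -2.3327  4.6371]
moment [-0.9621  0.9693 -0.0299]
opening 0.0234
[[-50.    0.2  -3.1]
 [-40.    0.7  -2.6]
 [-30.    0.2  -2.9]
 [-20.    0.6  -2.5]
 [-10.    0.7  -2.9]
 [  0.    0.6  -2.5]
 [ 10.    0.7  -2.8]
 [ 20.    0.2  -2.3]
 [ 30.    0.7  -3. ]
 [ 40.    0.5  -2.4]
 [ 50.    0.8  -2.9]]
plate z offset mm 0.625948048214609 lid -2.7505190554513783 gap 6.376467103665976
```

View pics/w3.png

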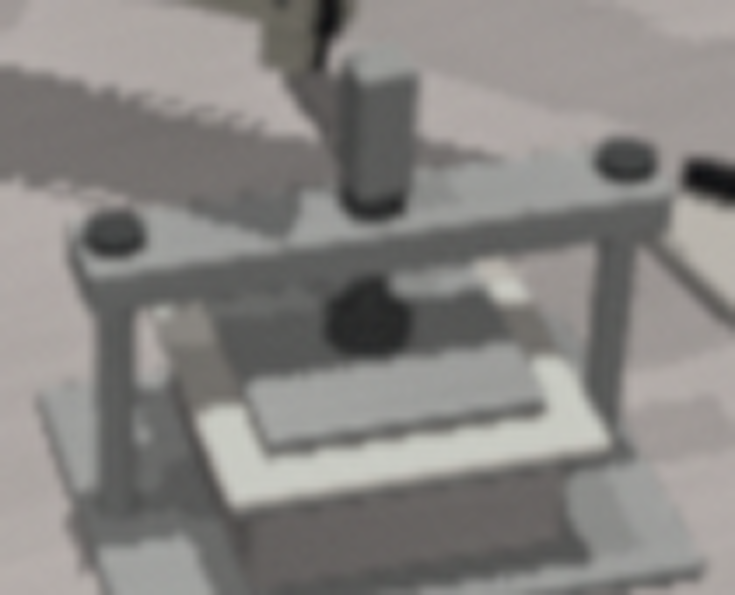

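```bash
python3 - <<'E'
from gap import *
import pickle
S=pickle.load(open("scene0.pkl","rb"));g=S["image"].astype(float).mean(2)
def chk(n,x,z,ys,w=4):
    o=[]
    for y in ys:
        p=proj(S,W(x,y,z))[0];o.append(edge(g,p[0],p[1],w)-p[1])
    print(n,np.round(o,2),np.median(o))
chk("bridge",22,.165,(-100,-80,-60,-40,60,80,100))
chk("base",100,.012,(-120,-100,-80,-60,-40,60,80,100))
chk("lid",88,.082,(-60,-40,-20,0,20,40,60))
p=proj(S,W(0,0,.206))[0];print(p,"obs nose 348.8,202.9")
T=pickle.load(open("top0.pkl","rb"))
for s in((88,88,.082),(88,-88,.082),(100,135,.012),(100,-135,.012),(-100,-135,.012),(-100,135,.012),(65,65,.107),(65,-65,.107)): print(s,proj(T,W(*s)).round(1))
save("tp",cv2.resize(T["image"][195:315,190:345],None,fx=5,fy=5,interpolation=cv2.INTER_CUBIC))
E
```

```text
bridge [0.5  0.48 0.45 0.36 0.29 0.45 0.62] 0.4521687339508844
base [ 0.05  0.15  0.18  0.11  0.11  0.1   0.01 -0.01] 0.10528591229768836
lid [0.59 0.64 0.64 0.62 0.6  0.61 0.61] 0.6140568673230007
[349.02261741 202.63148864] obs nose 348.8,202.9
(88, 88, 0.082) [[242.  213.1]]
(88, -88, 0.082) [[313.2 228. ]]
(100, 135, 0.012) [[229.7 207.1]]
(100, -135, 0.012) [[332.8 228.5]]
(-100, -135, 0.012) [[316.9 305.2]]
(-100, 135, 0.012) [[213.3 283.7]]
(65, 65, 0.107) [[247.7 223.7]]
(65, -65, 0.107) [[301.5 234.9]]
```

View pics/tp.png

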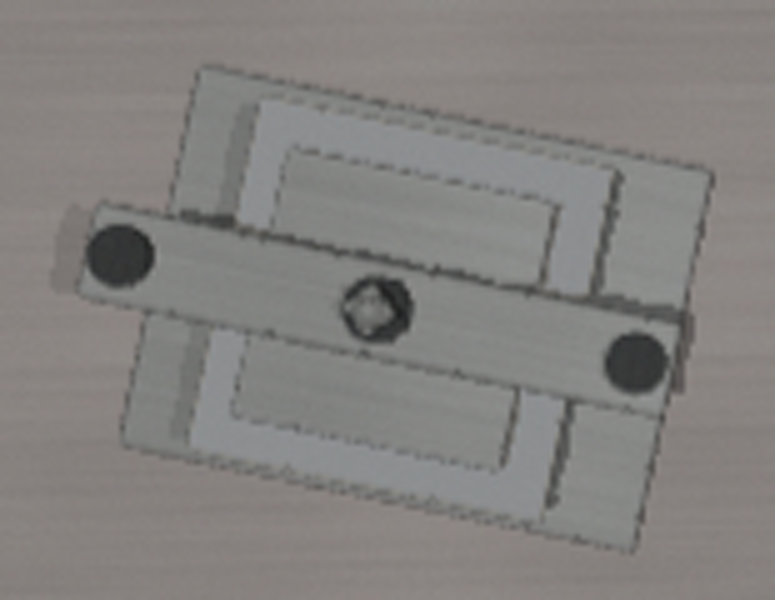

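Against the bridge and base edges, the scene view carries a bias of about 0.4 px. The remaining gap is therefore about 4–6 mm, which is 120–180° more. I'll wind another 70° by the grip. For the approach to the stop I'll turn the hub instead, where pad slip limits the torque to about 0.57 N m and overtightening isn't possible.

```bash
python3 - <<'E'
from arc import *
o,p,t=arc((437.7,111.7),-547.45,[3,6,9,10,11,11,9,6,4,1]);print(o,p,t)
E
```

```text
[[0.7, 4.4, 0.0, 0.0], [2.1, 8.7, 0.0, 0.0], [4.7, 12.4, 0.0, 0.0], [7.6, 12.8, 0.0, 0.0], [10.6, 12.3, 0.0, 0.0], [12.9, 10.0, 0.0, 0.0], [11.7, 6.3, 0.0, 0.0], [8.4, 3.1, 0.0, 0.0], [5.7, 1.6, 0.0, 0.0], [1.4, 0.4, 0.0, 0.0]] [503.5 183.7] -617.45
```

>>> {"api": "jog_arm", "payload": {"commands": [[0.7,4.4,0,0],[2.1,8.7,0,0],[4.7,12.4,0,0],[7.6,12.8,0,0],[10.6,12.3,0,0],[12.9,10.0,0,0],[11.7,6.3,0,0],[8.4,3.1,0,0],[5.7,1.6,0,0],[1.4,0.4,0,0]]}}

```text
clock: 25.12
tool_pos: [0.504, 0.1842, 0.1968]
orientation: [180.0, 0.0, -144.5]
force: [-4.5, 2.6, 4.3]
opening: 0.0235
```

```bash
python3 - <<'E'
from gap import *
st()
S=snapshot("scene")
def c(im,x,y,w,h,k): return cv2.resize(im[y:y+h,x:x+w],(w*k,h*k),interpolation=cv2.INTER_CUBIC)
save("w4",c(S["image"],295,185,105,85,7))
run(S,.091)
d=np.array(get_obs()["tool_pos"][:2])-[.522,.1007];print(np.hypot(*d),np.degrees(np.arctan2(d[1],d[0])))
E
```

```text
clock 25.1167
joint_pos [ 4.09904e+01  8.81420e+00 -1.92749e+01 -5.17000e-02 -6.18887e+01
 -9.54778e+01]
tool_pos [0.504  0.1842 0.1968]
orientation [ 1.799525e+02  1.780000e-02 -1.445118e+02]
force [-4.5483  2.5581  4.3031]
moment [1.0383 1.7731 0.002 ]
opening 0.0235
[[-50.    0.1  -3.2]
 [-40.    1.9  -2.6]
 [-30.    0.5  -2.9]
 [-20.    1.7  -2.5]
 [-10.    0.3  -2.9]
 [  0.    1.9  -2.5]
 [ 10.    0.3  -2.8]
 [ 20.    1.3  -2.4]
 [ 30.    0.8  -2.9]
 [ 40.    9.4  -2.4]
 [ 50.    0.6  -2.8]]
plate z offset mm 0.7757266708914952 lid -2.837801908531758 gap 4.613528579423241
0.08548845267249577 102.30194982678421
```

View pics/w4.png

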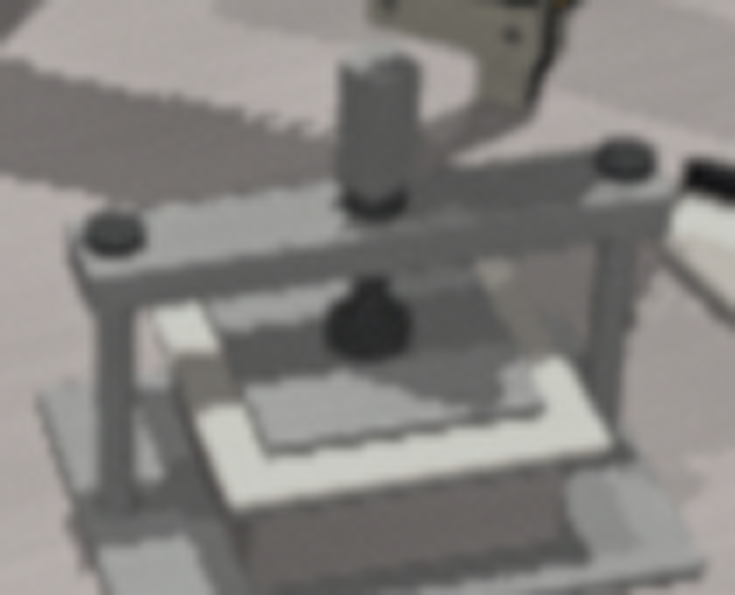

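The plate is about 2–4 mm above the lid (thin shadow line along its front edge). I'll release the grip and go to the hub.

>>> {"api": "jog_arm", "payload": {"commands": [[0,0,0,0],[0,0,0,0],[0,0,0,0],[0,0,0,0],[0,0,8,0],[0,0,16,0],[0,0,22,0],[0,0,20,0],[0,0,7,0],[0,0,0,0]], "fingers": 55}}

```text
clock: 26.0
tool_pos: [0.5043, 0.1842, 0.2726]
orientation: [-180.0, 0.2, -144.5]
force: [0.4, 0.2, -0.2]
opening: 0.0549
```

>>> {"api": "jog_arm", "payload": {"commands": [[1,-6,0,6],[2.5,-11.5,0,7],[3,-14,0,7],[3,-14,0,7],[3,-14,0,7],[2.5,-11,0,7],[2,-8,0,7],[1,-5,0,7],[0,0,0,7],[0,0,0,4.8]]}}

```text
clock: 26.83
tool_pos: [0.5209, 0.0995, 0.2689]
orientation: [179.9, -0.0, -77.4]
force: [0.4, -0.1, -0.2]
opening: 0.0548
```

>>> {"api": "jog_arm", "payload": {"commands": [[0,0,0,0],[0,0,0,0],[0,0,0,0],[0,0,0,0],[0,0,0,0],[0,0,0,0],[0,0,0,0],[0,0,0,0],[0,0,0,0],[0,0,0,0]]}}

```text
clock: 27.67
tool_pos: [0.5213, 0.1002, 0.2701]
orientation: [-180.0, 0.0, -77.7]
force: [-0.3, 0.1, 0.6]
opening: 0.0549
```

```bash
python3 - <<'E'
from gap import *
st()
S=snapshot("scene")
def c(im,x,y,w,h,k): return cv2.resize(im[y:y+h,x:x+w],(w*k,h*k),interpolation=cv2.INTER_CUBIC)
save("w5",c(S["image"],295,165,105,85,7))
E
```

```text
clock 27.6667
joint_pos [ 3.20546e+01  5.36290e+00 -1.34681e+01 -9.00000e-04 -7.11677e+01
 -1.97486e+01]
tool_pos [0.5213 0.1002 0.2701]
orientation [-1.799991e+02  1.200000e-03 -7.769430e+01]
force [-0.3362  0.1358  0.5607]
moment [ 0.023   0.1173 -0.0135]
opening 0.0549
```

View pics/w5.png

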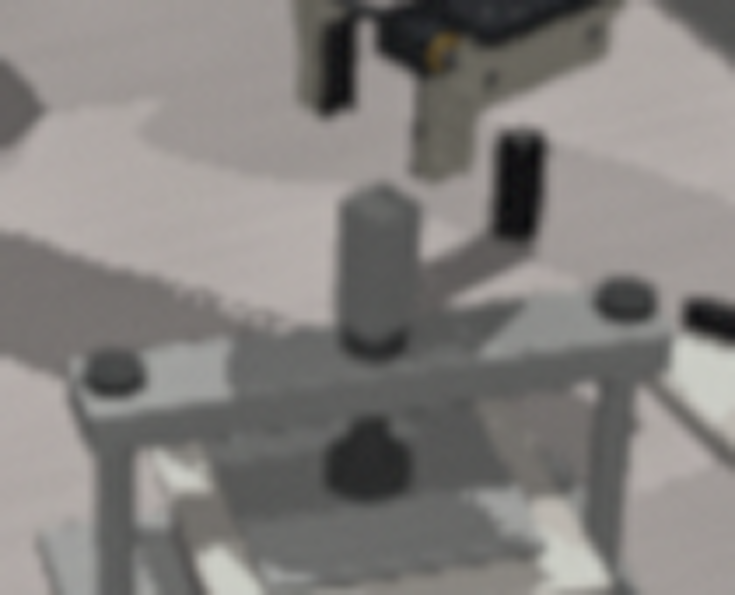

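The fingers straddle the hub in the view. The hub top is at crop (380,195) and the grip, at (520,190), is clear of them.

>>> {"api": "jog_arm", "payload": {"commands": [[0.7,0.5,-8,0],[0,0,-12,0],[0,0,-14,0],[0,0,-14,0],[0,0,-12,0],[0,0,-7,0],[0,0,-3,0],[0,0,0,0],[0,0,0,0],[0,0,0,0]]}}

```text
clock: 28.55
tool_pos: [0.5225, 0.1009, 0.2008]
orientation: [-179.9, 0.0, -77.7]
force: [-0.0, 0.9, 1.0]
opening: 0.0549
```

>>> {"api": "jog_arm", "payload": {"commands": [[0,0,0,0],[0,0,0,0],[0,0,0,0],[0,0,0,0],[0,0,0,0],[0,0,0,0],[0,0,0,0],[0,0,0,0],[0,0,0,0],[0,0,0,0]], "fingers": 10}}

```text
clock: 29.38
tool_pos: [0.5208, 0.1002, 0.2002]
orientation: [179.9, -0.0, -77.7]
force: [-6.1, 0.9, 4.7]
opening: 0.0262
```

>>> {"api": "jog_arm", "payload": {"commands": [[0,0,0,-1],[0,0,0,-1.5],[0,0,0,-2],[0,0,0,-2],[0,0,0,-2],[0,0,0,-2],[0,0,0,-2],[0,0,0,-1.5],[0,0,0,-1],[0,0,0,0]]}}

```text
clock: 30.22
tool_pos: [0.5208, 0.1002, 0.2001]
orientation: [179.9, -0.1, -92.7]
force: [-5.3, -0.8, 5.2]
opening: 0.0261
```

```bash
python3 - <<'E'
from gap import *
st()
S=snapshot("scene")
def c(im,x,y,w,h,k): return cv2.resize(im[y:y+h,x:x+w],(w*k,h*k),interpolation=cv2.INTER_CUBIC)
save("w6",c(S["image"],295,165,105,85,7))
E
```

```text
clock 30.2167
joint_pos [ 3.20746e+01  8.14670e+00 -1.96333e+01 -2.91000e-02 -6.23573e+01
 -3.47906e+01]
tool_pos [0.5208 0.1002 0.2001]
orientation [ 1.798725e+02 -5.720000e-02 -9.272950e+01]
force [-5.314  -0.794   5.2428]
moment [0.0328 2.4327 0.2792]
opening 0.0261
```

View pics/w6.png

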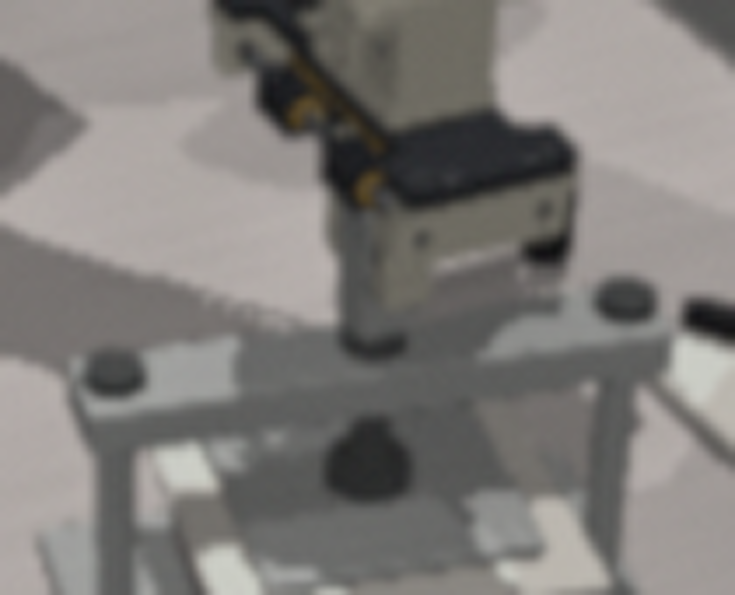

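Turning from the hub works, with Mz at 0.28 N m and no slip (26.1 mm). I'll continue and watch for moment and opening.

>>> {"api": "jog_arm", "payload": {"commands": [[-0.4,0,0,-2],[-0.4,0,0,-3],[0,0,0,-3],[0,0,0,-3],[0,0,0,-3],[0,0,0,-3],[0,0,0,-3],[0,0,0,-3],[0,0,0,-2],[0,0,0,0]]}}

```text
clock: 31.1
tool_pos: [0.5206, 0.1004, 0.2002]
orientation: [180.0, -0.1, -117.7]
force: [-3.9, -0.8, 4.6]
opening: 0.026
```

```bash
python3 -c "from h import *;st()"
```

```text
clock 31.1
joint_pos [ 3.21246e+01  8.09080e+00 -1.97088e+01  8.20000e-03 -6.22766e+01
 -5.98231e+01]
tool_pos [0.5206 0.1004 0.2002]
orientation [ 1.799679e+02 -6.960000e-02 -1.176947e+02]
force [-3.8635 -0.7974  4.6225]
moment [-0.1328  1.6457  0.9464]
opening 0.026
```

>>> {"api": "jog_arm", "payload": {"commands": [[0,0,0,0],[0,0,0,0],[0,0,0,0],[0,0,0,0],[0,0,0,0],[0,0,0,0],[0,0,0,0],[0,0,0,0],[0,0,0,0],[0,0,0,0]]}}

```text
clock: 31.93
tool_pos: [0.5206, 0.1004, 0.2002]
orientation: [180.0, -0.1, -117.6]
force: [-5.2, 0.1, 5.5]
opening: 0.0261
```

```bash
python3 - <<'E'
from gap import *
st()
S=snapshot("scene")
def c(im,x,y,w,h,k): return cv2.resize(im[y:y+h,x:x+w],(w*k,h*k),interpolation=cv2.INTER_CUBIC)
save("w7",c(S["image"],295,185,105,85,7))
run(S,.089)
E
```

```text
clock 31.9333
joint_pos [ 3.21186e+01  8.09160e+00 -1.97056e+01 -3.90000e-03 -6.22751e+01
 -5.96922e+01]
tool_pos [0.5206 0.1004 0.2002]
orientation [ 1.799605e+02 -6.070000e-02 -1.175754e+02]
force [-5.2301  0.0706  5.5148]
moment [-0.2206  2.1288  0.9095]
opening 0.0261
[[-50.    1.2  -4.9]
 [-40.    0.6  -3.9]
 [-30.    1.8  -4.6]
 [-20.    6.5  -3.8]
 [-10.    2.2  -4.4]
 [  0.   10.5   0.5]
 [ 10.    4.6  -1.9]
 [ 20.    4.   -2.6]
 [ 30.    2.5  -3.3]
 [ 40.    2.2  -3. ]
 [ 50.    2.7  -3.5]]
plate z offset mm 2.517692137789747 lid -3.5341099486008214 gap 5.051802086390554
```

View pics/w7.png

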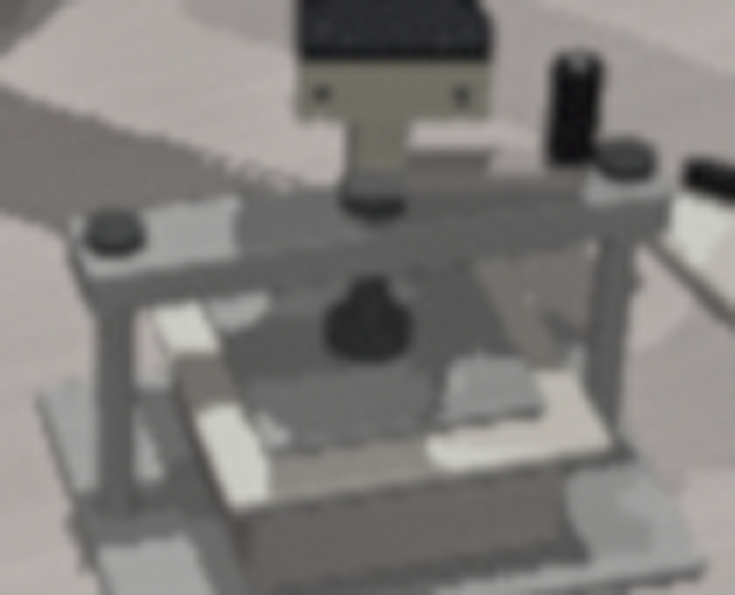

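```bash
python3 - <<'E'
from gap import *
S=snapshot("scene")
g=onz(S,(377,193.6),.238);d=g[:2]-[.5212,.1003];print(g,np.hypot(*d),np.degrees(np.arctan2(d[1],d[0])))
for a in(52,57,62,67,72): print(a,proj(S,[.5212+.085*np.cos(np.radians(a)),.1003+.085*np.sin(np.radians(a)),.238]))
E
```

```text
[0.55929504 0.17439891 0.238     ] 0.08331794341350299 62.79182109390739
52 [[377.53279228 196.46862149]]
57 [[377.67213748 195.14109939]]
62 [[377.59350694 193.81189186]]
67 [[377.30015674 192.49119274]]
72 [[376.79691808 191.18888415]]
```

>>> {"api": "jog_arm", "payload": {"commands": [[0,0,0,-0.3],[0,0,0,-0.3],[0,0,0,0],[0,0,0,0],[0,0,0,0],[0,0,0,0],[0,0,0,0],[0,0,0,0],[0,0,0,0],[0,0,0,0]]}}

```text
clock: 32.87
tool_pos: [0.5206, 0.1004, 0.2002]
orientation: [180.0, -0.1, -118.2]
force: [-4.9, -1.0, 4.8]
opening: 0.0259
```

```bash
python3 -c "from h import *;st()"
```

```text
clock 32.8667
joint_pos [ 3.21204e+01  8.09380e+00 -1.97067e+01  1.30000e-03 -6.22745e+01
 -6.02766e+01]
tool_pos [0.5206 0.1004 0.2002]
orientation [ 1.799638e+02 -6.570000e-02 -1.181556e+02]
force [-4.9315 -1.0121  4.7562]
moment [-0.1814  2.1535  1.1298]
opening 0.0259
```

Mz rises with angle (0.91→1.13 N m for 0.6°), so the screw is against a hard stop, and this equals about 13 N at the grip. One more small step will put it mid-range.

>>> {"api": "jog_arm", "payload": {"commands": [[0,0,0,-0.3],[0,0,0,-0.2],[0,0,0,0],[0,0,0,0],[0,0,0,0],[0,0,0,0],[0,0,0,0],[0,0,0,0],[0,0,0,0],[0,0,0,0]]}}

```text
clock: 33.7
tool_pos: [0.5207, 0.1004, 0.2002]
orientation: [180.0, -0.1, -118.7]
force: [-4.8, -0.7, 4.9]
opening: 0.0265
```

```bash
python3 -c "from h import *;st()"
```

```text
clock 33.7
joint_pos [ 3.21241e+01  8.09370e+00 -1.97042e+01 -1.00000e-03 -6.22696e+01
 -6.07798e+01]
tool_pos [0.5207 0.1004 0.2002]
orientation [ 1.799663e+02 -5.850000e-02 -1.186561e+02]
force [-4.7528 -0.7024  4.87  ]
moment [-0.1281  2.1185  1.0823]
opening 0.0265
```

The pads are at their slip limit: opening 26.5 mm and Mz 1.1 N m, or about 13 N at the grip. That is tight without being overtight, so I'll release and go up and clear.

>>> {"api": "jog_arm", "payload": {"commands": [[0,0,0,0],[0,0,0,0],[0,0,0,0],[0,0,0,0],[0,0,5,0],[0,0,12,0],[0,0,20,0],[0,0,25,0],[0,0,30,0],[0,0,30,0]], "fingers": 55}}

```text
clock: 34.53
tool_pos: [0.5211, 0.1005, 0.3235]
orientation: [180.0, -0.0, -118.8]
force: [0.6, 0.5, 0.1]
opening: 0.0547
```

>>> {"api": "jog_arm", "payload": {"commands": [[-4,-10,10,0],[-8,-20,0,0],[-8,-25,0,0],[-8,-30,0,0],[-8,-30,0,0],[-8,-30,0,0],[-4,-25,0,0],[0,-20,0,0],[0,-10,0,0],[0,0,0,0]]}}

```text
clock: 35.37
tool_pos: [0.4731, -0.1009, 0.3322]
orientation: [-180.0, 0.0, -118.9]
force: [0.2, 0.0, 0.2]
opening: 0.0551
```

```bash
python3 - <<'E'
from gap import *
st()
S=snapshot("scene");T=snapshot("top")
def c(im,x,y,w,h,k): return cv2.resize(im[y:y+h,x:x+w],(w*k,h*k),interpolation=cv2.INTER_CUBIC)
save("f1",c(S["image"],295,165,105,85,7));save("f2",T["image"])
run(S,.090)
E
```

```text
clock 35.3667
joint_pos [ 1.13239e+01 -1.02970e+00 -1.22330e+01  9.90000e-03 -7.87845e+01
 -4.02447e+01]
tool_pos [ 0.4731 -0.1009  0.3322]
orientation [-1.799844e+02  4.000000e-04 -1.189189e+02]
force [0.1843 0.022  0.1842]
moment [ 0.0728  0.0793 -0.0112]
opening 0.0551
[[-50.    1.1  -3. ]
 [-40.    1.7  -2.5]
 [-30.    1.   -2.9]
 [-20.    1.5  -2.6]
 [-10.    1.1  -2.9]
 [  0.    1.2  -2.4]
 [ 10.    1.3  -2.7]
 [ 20.    2.   -2.4]
 [ 30.    1.5  -3.1]
 [ 40.    1.6  -2.4]
 [ 50.    1.7  -3. ]]
plate z offset mm 1.537717649968018 lid -2.747572782611891 gap 4.285290432579895
```

View pics/f1.png

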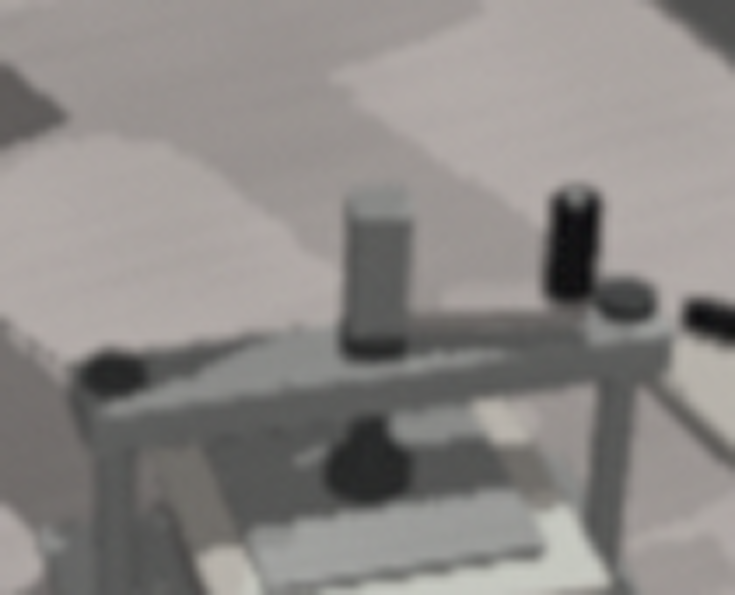

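View pics/f2.png

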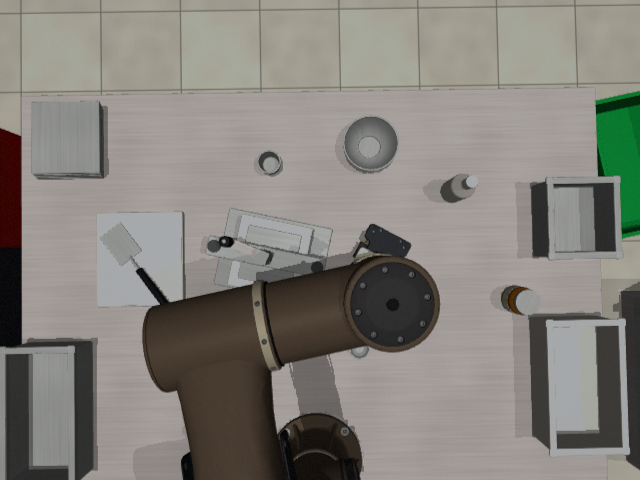

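The crank is seated and nothing else has moved, but the edge estimate of the plate is ambiguous as its front face merges with its shadow. I'll check the profile across the plate's front face directly.

```bash
python3 - <<'E'
from gap import *
S=snapshot("scene");g=S["image"].astype(float).mean(2)
for y in(-40,-20,0,20,40):
    pr=[]
    a=proj(S,W(65,y,.090))[0];b=proj(S,W(65,y,.082))[0];l=proj(S,W(88,y,.082))[0]
    vs=np.arange(np.floor(a[1])-3,np.floor(a[1])+14)
    print(y,"pred top %.2f bot %.2f lid %.2f"%(a[1],b[1],l[1]),"rows from",vs[0],map_coordinates(g,[vs,np.full_like(vs,a[0])],order=1).astype(int))
save("f3",cv2.resize(S["image"][225:265,320:390],None,fx=11,fy=11,interpolation=cv2.INTER_NEAREST))
E
```

```text
-40 pred top 247.24 bot 249.26 lid 253.86 rows from 244.0 [157 158 156 143 131 164 189 195 195 194 178 141 105  94  97  97  96]
-20 pred top 246.27 bot 248.29 lid 252.86 rows from 243.0 [157 156 155 142 131 165 190 196 196 194 180 140 105  97  98  98  96]
0 pred top 245.30 bot 247.31 lid 251.87 rows from 242.0 [155 154 154 141 126 154 184 196 197 195 181 143 107  97  99  99  98]
20 pred top 244.33 bot 246.35 lid 250.88 rows from 241.0 [152 154 153 142 129 158 186 196 196 195 180 143 108  99 100  99  97]
40 pred top 243.37 bot 245.38 lid 249.90 rows from 240.0 [151 153 153 144 130 160 189 196 196 196 182 143 108  96  99  99  99]
```

View pics/f3.png

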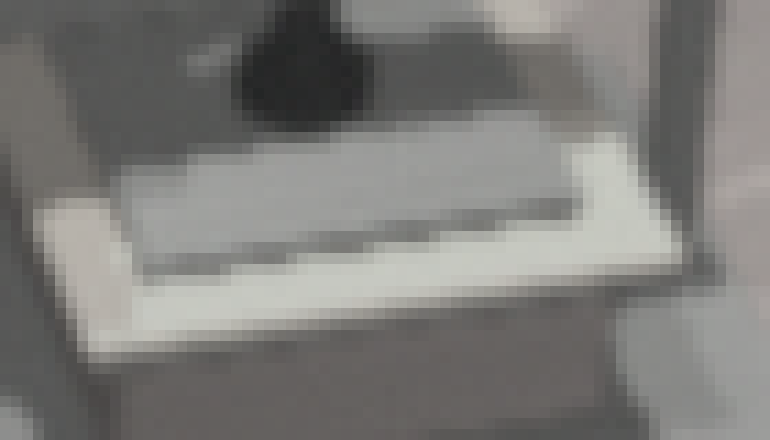

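The dark band along the plate's front spans rows 245.3–247.2 at mid-plate. That is just the 8 mm front face (2.0 px), ending where z = 82 mm should project (247.3), with no shadow gap left, so the plate is on the lid. Handing in.

```bash
python3 -c "
from h import *
st();print(close_job())"
```

```text
clock 35.5167
joint_pos [ 1.15500e+01 -1.02290e+00 -1.22455e+01 -1.19000e-02 -7.87783e+01
 -4.03520e+01]
tool_pos [ 0.4734 -0.0989  0.332 ]
orientation [ 1.799918e+02  8.300000e-03 -1.188043e+02]
force [-0.554   0.8297 -0.6394]
moment [ 0.0579  0.0595 -0.0448]
opening 0.0553
the job is handed in; nothing more can be done
None
```

The crank is on the screw and wound down tight, and I handed the job in at 35.5 s of the 72 s allowed. `close_job` gives no verdict.

- **Fitting:** I rested the crank on the square with about 8 N and turned it a few degrees until it dropped. It then slid freely down to the collar. Its underside read 178 mm up.
- **Winding:** I turned it about 600° clockwise, which is about 20 mm of plate travel. The first 563° was by the grip and the last 41° was by the hub, where the pads slip before it can be overtightened.
- **Tightness:** It stopped hard at about 1.1 N m, equal to about 13 N at the grip. The text's range for tight is 10 to 20 N. The pads had just begun to slip (26.5 mm opening).
- **Last checks:** The crank is still seated, the gripper is clear of everything, and the other things in view are where they were. The arm hides part of the spoon and the turner in the last top view.

**One check disagreed:** my automatic edge fit of the plate's top still read a 1.5 mm gap, or 4.3 mm measured against the lid's edge. I set it aside because the lid and bridge edges showed a bias of about 0.5 px (about 2 mm). In the direct brightness profile, the plate's front face ends where contact with the lid should show, with no shadow gap. The turn count and the stop torque agree with that.

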